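# Open the spatter guard and hold the two housing halves together for tacking

## Robot

A 6-joint arm with a two-finger parallel gripper is mounted at the origin on the work surface. World frame = base frame: x ahead of the robot, y to its left, z up, the work surface at z = 0. Lengths are in mm, angles in rad, forces in N, time in s.
With the tool pointing down it reaches from about 350 to 775 mm from the base axis. Payload 7.3 kg.
Tool frame: the origin (TCP) lies at the very end of the fingers, on their centre line; the grasp point (between the pads) lies bot.grip_point_offset behind it (bot.grip_point_offset is the distance from the TCP to the grasp point, in mm); z points along the fingers, y is the line along which they close (so a half turn about z gives the same grasp; the last joint's range is limited). The gripper opens to 92 mm and grips with 3 to 60 N. Pads are 19 mm wide; open, the fingers measure 130 mm over their backs; the gripper's body (75 mm by 190 mm) begins 47 mm behind the grasp point.
Start: joints at [1.073, 0.342, 1.524, -0, 1.275, -0.146], TCP at [180.897, 492.873, 197.141] pointing down, gripper open.
Joint ranges: [-2.53, 2.53], [-0.77, 2.02], [0.04, 2.7], [-1, 4.14], [0.28, 2.66], [-3.11, 3.11]. Speed limits (rad/s): [2.57, 2.57, 3.14, 3.14, 3.14, 3.14].

## Interface

Orientations are given as [roll, pitch, yaw] about the fixed x, y, z axes, in that order (R = Rz(yaw) Ry(pitch) Rx(roll)).
In Python, from plant import bot gives the robot as it stands. The module is installed in compiled form; this text tells all that it offers.
- The arm moves only by the tool carry_out, never from a script. Its argument "plan" is a list of rows, each an object of numbers: "tx", "ty", "tz": the shift along the world's x, y, z in mm; "rx", "ry", "rz": the turn, a rotation vector about the world's x, y, z in rad. A call has 1 to 12 rows; each row shifts and turns the commanded pose from where the row before left it; what a row does not reach is not made up. A row lasts 1/10 s, in which the tool goes at most 50 mm and 8.59 degrees, less where a joint would pass 70% of its speed; a pose out of reach is approached as far as the arm can. A call with a gripper value outside its range is refused whole. "gripper" is the closure, from 0 (fully open) to 1 (shut), set as the call begins (left out, the last holds). The fingers move at their own pace and stop on an object; the grip force is fixed at half the most. Time passes only in rows, so rows that do not move let the fingers close. It gives the time, the measured TCP pose, the force, the opening and the grip force at its end, in the units of the state.
- bot.get_obs(): the state, without advancing time (a new reading comes with each control period).
- bot.capture(name): name is "scene" or "side" or "wrist"; returns the picture (480x640x3 uint8, red, green, blue); there is no depth.
- bot.camera_model(name): a dict with "camera_matrix" (3x3 intrinsics, pixels), "R" (3x3) and "t" (3): a world point X has camera coordinates R X + t. Camera axes: x right, y down, z forward; pixel columns grow to the right and rows downward; lengths in mm; the calibration is good to about 2 mm. A picture is of the moment at which its call begins: read the wrist's pose just before it. camera_model takes no time and is no camera call; for the wrist camera it gives the pose at the moment of the call.
- bot.close_job(): hands the job in; it is judged then, once.
The state is a dict: "time": time; "joint_positions": joint angles; "dq": joint speeds; "tau": joint torques, N m; "tool_pos": TCP position; "tcp_rot": TCP orientation; "contact_force": force on the tool from outside, world axes, zero at the start; "moment": the same for the moment, N m; "grip_width": finger opening in mm; "finger_force": force on a finger pad.
Only numpy, scipy, OpenCV 4.12 (cv2) and the standard library are available. Lean on these libraries where they do the work, as an engineer would, in place of code of your own. Each camera call takes 0.05 s, during which the arm holds its last target. There are 200 camera calls.

## Task

Get the split aluminium housing ready for tack welding: swing the fixture's amber spatter guard gently up and over until it leans on its open stop, without slamming it, and then set the loose upper half onto the two dowels of the lower half, orange stripes together, until it is flush. Press it down against the spring of the nest until the nest is sunk more than halfway, and finish while still gripping it and holding it pressed down like that: do not let go, and leave the guard open and everything else on the bench where it is.

Things in the scene. Friction and masses are not known exactly. Their poses are not given: they have to be found in the camera images.
- fixture: welding fixture bolted to the bench: dark steel base 220 (x) x 210 (y) x 12 mm, origin at the centre of its underside, z up. It carries a hinged guard and below it a sprung nest with the lower housing half. Blue posts about 80 mm tall at x = +-85 mm: hinge posts at y = +90, rest posts under the guard's free edge at y = -78
- guard (a joint): angle of the guard (steel frame 190 x 172 x 6 mm, amber pane), rad. 0 = closed, level; 1.8 = open on its stop, just past upright. Hinge along the fixture's x, at its +y side: the free edge (-y side) swings up and over to +y. Starts at 0 to 0.3. Stiff hinge (0.45 N m; about 4 N at the bar), stays where left. Gently: below about 1 rad/s; over 2 is slamming
- guard_bar (a point): middle of the red pull bar on the guard's free edge: round, 12 mm thick, 100 mm long along the fixture's x axis, 220 mm from the hinge axis, 42 mm clear of the frame. Can be pinched from above, fingers closing across it; it can turn between the fingers as the guard swings
- guard_hinge (a point): point on the guard's hinge axis level with the middle of the bar, 84 mm above the bench; at the fixture's (0, +90, 84) mm
- nest (a joint): how far the sprung nest with the lower half is pressed down, m. 0 = up (as at the start), 0.010 = bottomed. The spring gives at about 6 N and bottoms at about 20 N (1.4 N per mm); the weight of the upper half alone does not sink it, but counts towards the push
- lower_face (a point): centre of the joint face (top) of the lower half in the nest, 56 mm above the bench when up; axes as the fixture's, z up. Open aluminium casting 130 (x) x 80 (y) x 30 mm, a neck with an orange stripe at its +x end. Two steel dowels, 10 mm thick, stand 11 mm above the face, tips tapered, at (x, y) = (-50, 0) and (+50, +20) mm from this point
- upper: loose aluminium upper half, 0.3 to 0.6 kg: flange 130 (x) x 80 (y) x 14 mm; grip block 50 (x) x 34 (y), its top 56 mm above the underside; neck with orange stripe at its +x end (to +83). Origin: centre of the flat underside, z up. Two through holes, 12 mm, at (-50, 0) and (+50, +20) mm. Fits one way only: axes as lower_face's. Starts left or right of the fixture, yaw within 0.5 rad
- cap: round aluminium end cap, 92 mm across, 34 mm tall, not part of the job; origin at the centre of its underside
- hammer: hammer lying on the bench, bystander
- wrench: wrench lying on the bench, bystander
- spray: green spray can, 64 mm across, 180 mm tall, bystander
- jar: glass jar with yellow cap, 70 mm across, 85 mm tall, bystander
- bearing: steel bearing ring, 52 mm across, 16 mm tall, bystander
- magnet: flat red welding magnet, 80 x 80 x 18 mm, bystander
Not all that is in view belongs to the job. Leave any red look-alike of the upper alone.

How it is judged (in metres and radians):
On the way, in this order (a step that is already met when the one before it is completed fails the run):
1. the guard is swung fully open, onto its stop (value of joint guard above 1.7 rad), for 0.2 s.
2. the upper half sits flush on the lower half, on both dowels (horizontal distance between upper and lower_face below 0.003 m and z of upper in the frame of lower_face between -0.0025 and 0.0025 m and angle between the x axis of upper and the x axis of lower_face, either way round below 0.05 rad and angle between the z axis of upper and the z axis of lower_face, either way round below 0.04 rad), for 0.2 s.
At the end, for the whole second after the job is handed in: Upper half seated on both dowels (3 mm sideways, 2.5 mm in height, 0.05 rad turn, 0.04 rad tilt), held by the fingers (over 3 N) and pressed on the lower half with over 8 N, nest sunk more than 5 of its 10 mm, guard open over 1.7 rad, bystanders within 30 mm of their start (all of step 2 and value of joint guard above 1.7 rad and value of joint nest above 0.005 m and contact force between upper and nest above 8 N and contact force between the fingers and upper above 3 N); the arm keeps its last pose, push and grip.
It fails at once if the guard is slammed (swings open faster than 2 rad/s) (velocity of joint guard above 2 rad/s).
It fails at once if a bystander is moved by more than 30 mm (distance of any of cap, hammer, wrench, spray, jar, bearing, magnet from where it was at the start of the episode above 0.03 m).
It also fails if it takes over 69 s, if anything falls off the work surface, if the arm or the gripper's body presses on something with over 40 N, if the wrist force passes 120 N, or if a joint passes its speed limit or range.

## Working session

There is one attempt and no reset: what is moved stays moved. The work goes in short steps, Python scripts to look and compute and a tool call to move; the robot and the scene stay as the last step left them, time stands still between calls to the robot, and variables do not carry over. Pictures are saved under pics/ and viewed, at most 10 in all, crops included, and the job is handed in when it is done.

Besides the shell and the picture viewer there is one more tool, called after "Emit:" as name(argument=value, ...), one argument or row to a line, values as JSON. carry_out: Moves the arm, as the interface text tells. Its arguments: {"type":"object","properties":{"plan":{"type":"array"},"gripper":{"type":"number"}},"required":["plan"]}

```bash
mkdir -p pics
python3 - <<'E'
from plant import bot
import cv2,numpy as np
print(bot.get_obs(), bot.grip_point_offset)
for n in("scene","side"):
    im=bot.capture(n); cv2.imwrite(f"pics/{n}0.png",im[...,::-1])
    m=bot.camera_model(n); print(n,np.round(m["camera_matrix"],1).tolist(),np.round(m["R"],4).tolist(),np.round(m["t"],1))
E
```

```text
{'time': 0.0, 'joint_positions': array([ 1.07300222e+00,  3.42755151e-01,  1.52500773e+00, -7.59347180e-07,
        1.27537945e+00, -1.45995299e-01]), 'dq': array([ 0.00019504, -0.00017515,  0.00023382, -0.00040662,  0.00100426,
        0.00134532]), 'tau': array([ 3.42986618e-05, -4.31252110e+01, -2.44215310e+01,  7.17959111e-02,
        5.61997353e-02, -1.65405140e-04]), 'tool_pos': array([180.67164806, 492.46151443, 196.43140086]), 'tcp_rot': array([-3.14005936e+00, -2.24724013e-04,  2.78979389e+00]), 'contact_force': array([-0.38366021,  0.5689703 ,  0.30360317]), 'moment': array([ 0.04658855,  0.01217927, -0.02325212]), 'finger_force': 0.0, 'grip_width': 91.70640010419915} 18.8
scene [[494.5, 0.0, 325.1], [0.0, 494.5, 240.1], [0.0, 0.0, 1.0]] [[0.4196, 0.9077, 0.007], [0.6783, -0.3085, -0.6669], [-0.6031, 0.2846, -0.7451]] [-222.6 -323.  1545.6]
side [[433.7, 0.0, 324.6], [0.0, 433.7, 237.0], [0.0, 0.0, 1.0]] [[0.8272, -0.5618, -0.014], [-0.3785, -0.5386, -0.7528], [0.4154, 0.6279, -0.6582]] [-449.3  266.3  916.3]
```

View pics/scene0.png

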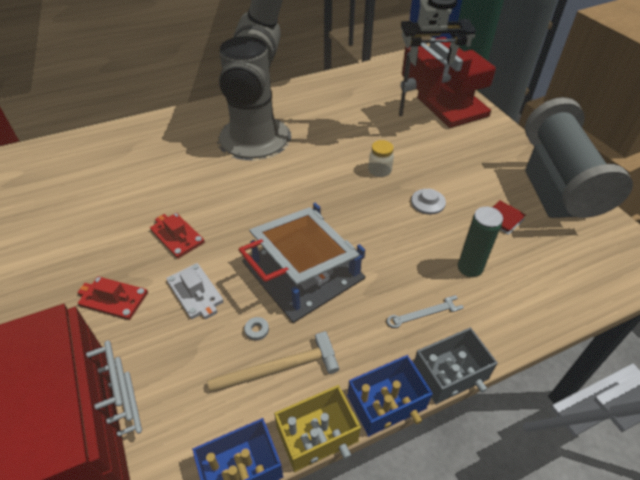

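View pics/side0.png

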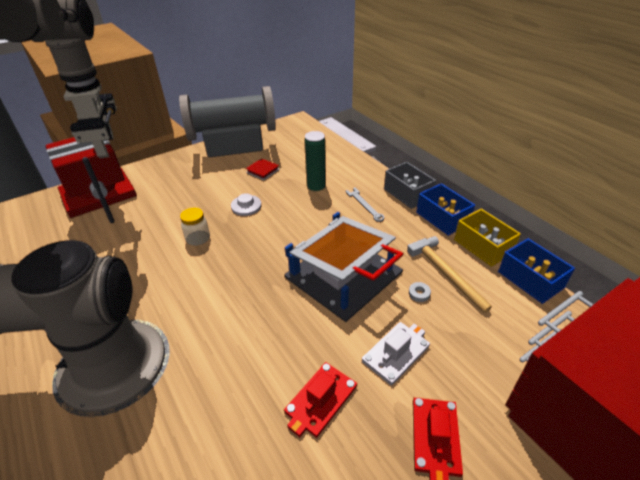

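The scene picture shows the fixture at (305,255), with the amber pane and the red bar at (262,262). The silver part at (195,291), side view (397,350), has the grip block and orange stripe, so it fits the upper half. The red ones at (177,233) and (113,296) are look-alikes. The round thing at (428,200) is the cap. I'll confirm this in an enlarged crop.

Run:
```python
import cv2,numpy as np
a=cv2.imread("pics/scene0.png")[195:335,160:370]; b=cv2.imread("pics/side0.png")[205:390,275:445]
cv2.imwrite("pics/c1.png",cv2.resize(a,None,fx=3.8,fy=3.8,interpolation=cv2.INTER_CUBIC))
cv2.imwrite("pics/c2.png",cv2.resize(b,None,fx=3.2,fy=3.2,interpolation=cv2.INTER_CUBIC))
```

```text
(no output)
```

View pics/c1.png

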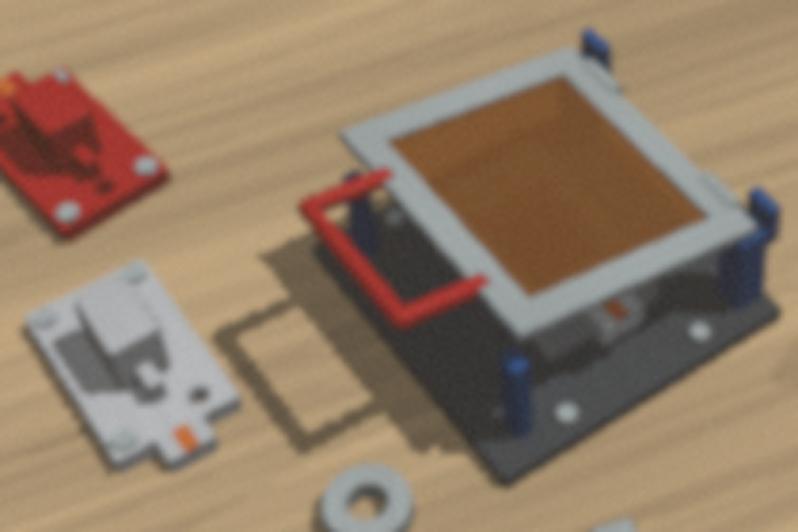

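View pics/c2.png

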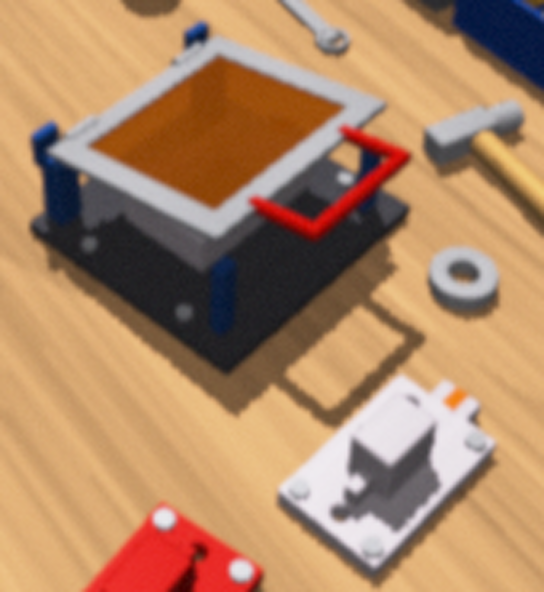

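The crops confirm it: the silver part has an orange-striped neck, a grip block and two 12 mm holes, and it is the only one that isn't red. The bar ends are at c1 (303,205) and (403,318), and at c2 (315,230) and (405,155). The base corners and flange corners are also readable.

```bash
cat > h.py <<'E'
from plant import bot
import numpy as np, cv2
def ray(m,p):
    d=m["R"].T@np.linalg.inv(m["camera_matrix"])@np.array([p[0],p[1],1.]); return -m["R"].T@m["t"],d/np.linalg.norm(d)
def plane(m,p,z):
    c,d=ray(m,p); return c+d*(z-c[2])/d[2]
def tri(m1,p1,m2,p2):
    c1,d1=ray(m1,p1); c2,d2=ray(m2,p2)
    s=np.linalg.lstsq(np.c_[d1,-d2],c2-c1,rcond=None)[0]
    a,b=c1+s[0]*d1,c2+s[1]*d2; return (a+b)/2,np.linalg.norm(a-b)
def project(m,X):
    q=m["camera_matrix"]@(m["R"]@np.asarray(X,float)+m["t"]); return q[:2]/q[2]
E
python3 - <<'E'
from h import *
np.set_printoptions(precision=1,suppress=True)
S,D=bot.camera_model("scene"),bot.camera_model("side")
s=lambda x,y:(160+(x+.5)/3.8-.5,195+(y+.5)/3.8-.5); d=lambda x,y:(275+(x+.5)/3.2-.5,205+(y+.5)/3.2-.5)
print("bar",[tri(S,s(*a),D,d(*b)) for a in((305,208),(403,320)) for b in((315,230),(405,155))])
print("base S",[plane(S,s(*p),12) for p in((505,478),(778,308))])
print("base D",[plane(D,d(*p),12) for p in((32,225),(228,368),(405,210))])
print("flange S",[plane(S,s(*p),14) for p in((25,325),(140,262),(238,403),(115,462))])
print("flange D",[plane(D,d(*p),14) for p in((280,497),(375,567),(493,445))])
print("stripe",plane(S,s(186,438),14),plane(D,d(456,399),14))
print("stripe2",plane(S,s(617,310),56),'hole',plane(S,s(200,393),14),plane(D,d(343,511),14))
# block top corners scene/side
print("block S",[plane(S,s(*p),56) for p in((80,308),(137,273),(170,330),(115,357))])
print("block D",[plane(D,d(*p),56) for p in((352,432),(394,466),(436,425),(402,392))])
# frame corners
print("frame",[tri(S,s(*a),D,d(*b)) for a,b in(((345,135),(215,235)),((522,332),(385,105)),((755,218),(215,40)),((570,50),(52,150)))])
E
```

```text
bar [(array([ 531.2, -205.5,  121.1]), np.float64(0.40758279415891013)), (array([ 584.5, -220.1,  177.7]), np.float64(11.273103807930436)), (array([ 575.6, -164.1,   53.3]), np.float64(12.00830412012313)), (array([ 630.1, -183.1,  120.1]), np.float64(1.6267613448682443))]
base S [array([ 680.2, -148. ,   12. ]), array([636.1,  53.2,  12. ])]
base D [array([424.2,   2.9,  12. ]), array([ 467.4, -197.2,   12. ]), array([ 673.8, -151.6,   12. ])]
flange S [array([ 457.3, -374.4,   14. ]), array([ 437.8, -297.3,   14. ]), array([ 567.3, -272.7,   14. ]), array([ 577.7, -349.5,   14. ])]
flange D [array([ 432.5, -301.5,   14. ]), array([ 450.2, -374.3,   14. ]), array([ 573.5, -350.8,   14. ])]
stripe [ 578.6 -307.6   14. ] [ 579.3 -309.3   14. ]
stripe2 [626.8 -52.7  56. ] hole [ 551.  -291.2   14. ] [ 459.3 -332.6   14. ]
block S [array([ 494. , -340.4,   56. ]), array([ 482., -303.,   56.]), array([ 531.8, -296.6,   56. ]), array([ 537.7, -330.7,   56. ])]
block D [array([ 481.1, -310.6,   56. ]), array([ 486.2, -344.9,   56. ]), array([ 528.6, -337. ,   56. ]), array([ 528.1, -305.2,   56. ])]
frame [(array([ 478.6, -164.2,  112.5]), np.float64(0.1391305855472116)), (array([ 660.2, -126.8,  112.9]), np.float64(4.366526039409911)), (array([622. ,  37.4,  86.7]), np.float64(6.648667682340656)), (array([444.1,  -3. ,  86.8]), np.float64(1.279280440529777))]
```

Emit:
carry_out(
  plan=[
    {"tx": 25,"ty": -43,"tz": 4,"rz": 0.047},
    {"tx": 25,"ty": -43,"tz": 4,"rz": 0.047},
    {"tx": 25,"ty": -43,"tz": 4,"rz": 0.047},
    {"tx": 25,"ty": -43,"tz": 4,"rz": 0.047},
    {"tx": 25,"ty": -43,"tz": 4,"rz": 0.047},
    {"tx": 25,"ty": -43,"tz": 4,"rz": 0.047},
    {"tx": 25,"ty": -43,"tz": 4,"rz": 0.047},
    {"tx": 25,"ty": -43,"tz": 4,"rz": 0.047},
    {"tx": 25,"ty": -43,"tz": 4,"rz": 0.047},
    {"tx": 25,"ty": -43,"tz": 4,"rz": 0.047},
    {"tx": 25,"ty": -43,"tz": 4,"rz": 0.047},
    {"tx": 25,"ty": -43,"tz": 4,"rz": 0.047},
  ],
  gripper=0.65,
)

```text
invalid input at $.plan[0]: expected keys tx, ty, tz, rx, ry, rz
```

Emit:
carry_out(
  plan=[
    {"tx": 25,"ty": -43},
    {"tx": 25,"ty": -43},
    {"tx": 25,"ty": -43},
    {"tx": 25,"ty": -43},
    {},
    {},
  ],
)

```text
invalid input at $.plan[0]: expected keys tx, ty, tz, rx, ry, rz
```

Run:
```python
from h import *
np.set_printoptions(precision=3,suppress=True)
o=bot.get_obs(); m=bot.camera_model("wrist"); im=bot.capture("wrist")
cv2.imwrite("pics/w0.png",im[...,::-1]); np.savez("w0.npz",**m,im=im)
print(o["time"],o["tool_pos"],o["tcp_rot"],o["joint_positions"],o["grip_width"])
print("bar mid px",project(m,[580.5,-192.5,120]),"upper px",project(m,[508,-323,14]), -m["R"].T@m["t"],m["camera_matrix"][0])
```

```text
0.1 [180.687 492.497 196.511] [-3.14 -0.    2.79] [ 1.073  0.343  1.525 -0.     1.275 -0.146] 91.79438255673382
bar mid px [-124.138  742.588] upper px [-157.203  618.158] [102.751 522.34  384.186] [407.488   0.    317.229]
```

View pics/w0.png

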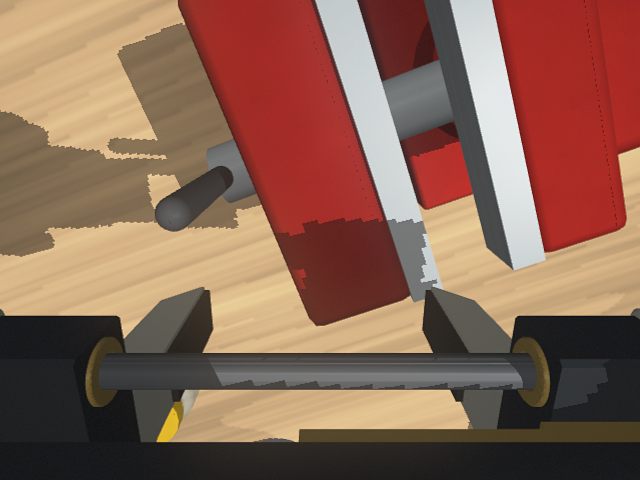

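The wrist view shows only the vise under the start pose, because the move was refused: every row needs all six keys. The fingers are at (190,320) and (445,320).

Emit:
carry_out(
  plan=[
    {"tx": 25,"ty": -43,"tz": 4,"rx": 0,"ry": 0,"rz": 0.047},
    {"tx": 25,"ty": -43,"tz": 4,"rx": 0,"ry": 0,"rz": 0.047},
    {"tx": 25,"ty": -43,"tz": 4,"rx": 0,"ry": 0,"rz": 0.047},
    {"tx": 25,"ty": -43,"tz": 4,"rx": 0,"ry": 0,"rz": 0.047},
    {"tx": 25,"ty": -43,"tz": 4,"rx": 0,"ry": 0,"rz": 0.047},
    {"tx": 25,"ty": -43,"tz": 4,"rx": 0,"ry": 0,"rz": 0.047},
    {"tx": 25,"ty": -43,"tz": 4,"rx": 0,"ry": 0,"rz": 0.047},
    {"tx": 25,"ty": -43,"tz": 4,"rx": 0,"ry": 0,"rz": 0.047},
    {"tx": 25,"ty": -43,"tz": 4,"rx": 0,"ry": 0,"rz": 0.047},
    {"tx": 25,"ty": -43,"tz": 4,"rx": 0,"ry": 0,"rz": 0.047},
    {"tx": 25,"ty": -43,"tz": 4,"rx": 0,"ry": 0,"rz": 0.047},
    {"tx": 25,"ty": -43,"tz": 4,"rx": 0,"ry": 0,"rz": 0.047},
  ],
  gripper=0.65,
)

```text
time: 1.35
tool_pos: [481.4, -25.1, 245.2]
tcp_rot: [3.141, 0.0, -2.928]
contact_force: [0.2, 0.3, -0.9]
grip_width: 32.2
finger_force: 0.0
```

Emit:
carry_out(
  plan=[
    {"tx": 25,"ty": -43,"tz": 0,"rx": 0,"ry": 0,"rz": 0},
    {"tx": 25,"ty": -43,"tz": 0,"rx": 0,"ry": 0,"rz": 0},
    {"tx": 25,"ty": -43,"tz": 0,"rx": 0,"ry": 0,"rz": 0},
    {"tx": 25,"ty": -43,"tz": 0,"rx": 0,"ry": 0,"rz": 0},
    {"tx": 0,"ty": 0,"tz": 0,"rx": 0,"ry": 0,"rz": 0},
    {"tx": 0,"ty": 0,"tz": 0,"rx": 0,"ry": 0,"rz": 0},
  ],
)

```text
time: 1.95
tool_pos: [580.7, -195.9, 243.6]
tcp_rot: [3.14, -0.002, -2.931]
contact_force: [0.6, 0.3, 0.5]
grip_width: 32.0
finger_force: 0.0
```

```bash
cat > look.py <<'E'
import sys
from h import *
np.set_printoptions(precision=3,suppress=True)
n=sys.argv[1]; c=sys.argv[2] if len(sys.argv)>2 else "wrist"
o=bot.get_obs(); m=bot.camera_model(c); im=bot.capture(c)
cv2.imwrite(f"pics/{n}.png",im[...,::-1]); np.savez(n+".npz",**m,im=im)
print(o["time"],o["tool_pos"],o["tcp_rot"],o["grip_width"],o["contact_force"])
E
python3 look.py w1
python3 - <<'E'
from h import *
m=np.load("w1.npz"); print(project(m,[580.5,-192.5,120]),project(m,[508,-323,14]),-m["R"].T@m["t"])
E
```

```text
1.95 [ 580.651 -195.95   243.646] [ 3.14  -0.002 -2.931] 31.968438877111712 [0.571 0.277 0.469]
[321.03418814 216.68524466] [203.42706195  89.72909338] [ 499.70302421 -213.25273172  431.4504999 ]
```

View pics/w1.png

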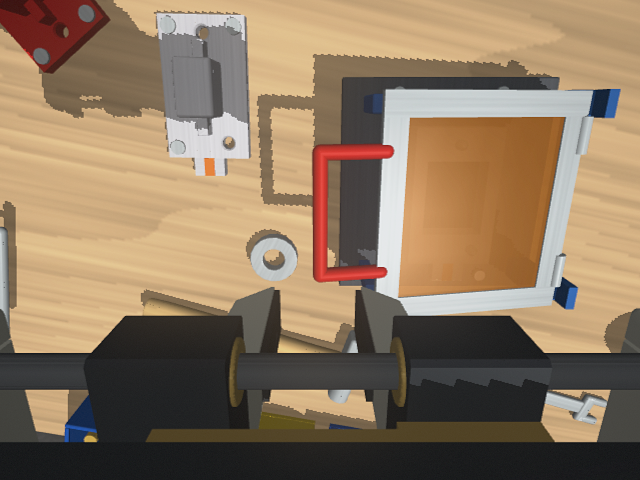

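The wrist view shows the bar centreline at x≈320, running from y=145 to 282. Its middle is (320,213) against a predicted (321,217), so the fit is good to about 3 mm. Next I'll descend and pinch the bar.

Emit:
carry_out(
  plan=[
    {"tx": -1,"ty": 3,"tz": -35,"rx": 0,"ry": 0,"rz": 0},
    {"tx": 0,"ty": 0,"tz": -35,"rx": 0,"ry": 0,"rz": 0},
    {"tx": 0,"ty": 0,"tz": -35,"rx": 0,"ry": 0,"rz": 0},
    {"tx": 0,"ty": 0,"tz": -20,"rx": 0,"ry": 0,"rz": 0},
    {"tx": 0,"ty": 0,"tz": -15,"rx": 0,"ry": 0,"rz": 0},
    {"tx": 0,"ty": 0,"tz": 0,"rx": 0,"ry": 0,"rz": 0},
    {"tx": 0,"ty": 0,"tz": 0,"rx": 0,"ry": 0,"rz": 0},
  ],
)

```text
time: 2.7
tool_pos: [580.0, -191.2, 106.2]
tcp_rot: [-3.141, 0.001, -2.928]
contact_force: [0.9, -0.5, 0.8]
grip_width: 31.9
finger_force: 0.0
```

Emit:
carry_out(
  plan=[
    {"tx": 0,"ty": 0,"tz": 0,"rx": 0,"ry": 0,"rz": 0},
    {"tx": 0,"ty": 0,"tz": 0,"rx": 0,"ry": 0,"rz": 0},
    {"tx": 0,"ty": 0,"tz": 0,"rx": 0,"ry": 0,"rz": 0},
    {"tx": 0,"ty": 0,"tz": 0,"rx": 0,"ry": 0,"rz": 0},
    {"tx": 0,"ty": 0,"tz": 0,"rx": 0,"ry": 0,"rz": 0},
  ],
  gripper=1,
)

```text
time: 3.2
tool_pos: [579.9, -192.2, 105.3]
tcp_rot: [-3.142, 0.0, -2.929]
contact_force: [0.5, -0.8, -1.2]
grip_width: 1.0
finger_force: 0.0
```

Run:
```python
import numpy as np
y=np.array([-.213,.977]); t=0.165+0.052*np.arange(32); t[-1]=1.79
P=np.c_[220*np.outer(-np.cos(t),y),220*np.sin(t)]; P-=P[0]
q=np.round(P*2)/2; d=np.diff(q,axis=0)
for i,r in enumerate(d): print('{"tx": %g, "ty": %g, "tz": %g, "rx": 0, "ry": 0, "rz": 0},'%tuple(r), '\n' if i%11==10 else '')
```

```text
{"tx": -0.5, "ty": 2, "tz": 11, "rx": 0, "ry": 0, "rz": 0}, 
{"tx": -0.5, "ty": 3, "tz": 11.5, "rx": 0, "ry": 0, "rz": 0}, 
{"tx": -1, "ty": 3, "tz": 11, "rx": 0, "ry": 0, "rz": 0}, 
{"tx": -0.5, "ty": 4, "tz": 10.5, "rx": 0, "ry": 0, "rz": 0}, 
{"tx": -1, "ty": 4, "tz": 10.5, "rx": 0, "ry": 0, "rz": 0}, 
{"tx": -1, "ty": 5, "tz": 10.5, "rx": 0, "ry": 0, "rz": 0}, 
{"tx": -1.5, "ty": 5.5, "tz": 10, "rx": 0, "ry": 0, "rz": 0}, 
{"tx": -1, "ty": 6, "tz": 9.5, "rx": 0, "ry": 0, "rz": 0}, 
{"tx": -1.5, "ty": 6, "tz": 9.5, "rx": 0, "ry": 0, "rz": 0}, 
{"tx": -1.5, "ty": 7, "tz": 9, "rx": 0, "ry": 0, "rz": 0}, 
{"tx": -1.5, "ty": 7.5, "tz": 8.5, "rx": 0, "ry": 0, "rz": 0}, 

{"tx": -1.5, "ty": 7.5, "tz": 8.5, "rx": 0, "ry": 0, "rz": 0}, 
{"tx": -2, "ty": 8, "tz": 8, "rx": 0, "ry": 0, "rz": 0}, 
{"tx": -2, "ty": 8.5, "tz": 7, "rx": 0, "ry": 0, "rz": 0}, 
{"tx": -2, "ty": 9, "tz": 7, "rx": 0, "ry": 0, "rz": 0}, 
{"tx": -2, "ty": 9.5, "tz": 6.5, "rx": 0, "ry": 0, "rz": 0}, 
{"tx": -2, "ty": 9.5, "tz": 6, "rx": 0, "ry": 0, "rz": 0}, 
{"tx": -2, "ty": 9.5, "tz": 5.5, "rx": 0, "ry": 0, "rz": 0}, 
{"tx": -2, "ty": 10.5, "tz": 5, "rx": 0, "ry": 0, "rz": 0}, 
{"tx": -2.5, "ty": 10, "tz": 4.5, "rx": 0, "ry": 0, "rz": 0}, 
{"tx": -2.5, "ty": 10.5, "tz": 3.5, "rx": 0, "ry": 0, "rz": 0}, 
{"tx": -2, "ty": 11, "tz": 3.5, "rx": 0, "ry": 0, "rz": 0}, 

{"tx": -2.5, "ty": 11, "tz": 2.5, "rx": 0, "ry": 0, "rz": 0}, 
{"tx": -2.5, "ty": 10.5, "tz": 2, "rx": 0, "ry": 0, "rz": 0}, 
{"tx": -2.5, "ty": 11.5, "tz": 1.5, "rx": 0, "ry": 0, "rz": 0}, 
{"tx": -2, "ty": 11, "tz": 1, "rx": 0, "ry": 0, "rz": 0}, 
{"tx": -2.5, "ty": 11, "tz": 0.5, "rx": 0, "ry": 0, "rz": 0}, 
{"tx": -2.5, "ty": 11.5, "tz": -0.5, "rx": 0, "ry": 0, "rz": 0}, 
{"tx": -2.5, "ty": 11, "tz": -1, "rx": 0, "ry": 0, "rz": 0}, 
{"tx": -2.5, "ty": 11, "tz": -1, "rx": 0, "ry": 0, "rz": 0}, 
{"tx": -3, "ty": 14, "tz": -3, "rx": 0, "ry": 0, "rz": 0},
```

The fingers shut to 1 mm, so they missed the bar. I'll look at this from close by.

```bash
python3 look.py w2; python3 look.py s2 scene;python3 look.py d2 side
python3 - <<'E'
from h import *
a=cv2.imread("pics/w2.png")[100:420,200:500]; b=cv2.imread("pics/s2.png")[205:325,230:350];c=cv2.imread("pics/d2.png")[205:325,300:420]
cv2.imwrite("pics/m2.png",np.hstack([cv2.resize(x,(266,284) if i==0 else (266,266),interpolation=cv2.INTER_CUBIC)[:266] for i,x in enumerate((a,b,c))]))
E
```

```text
3.2 [ 579.913 -192.209  105.302] [-3.142  0.    -2.929] 0.9798062313751196 [ 0.49  -0.843 -1.231]
3.25 [ 579.887 -192.211  105.197] [ 3.142  0.    -2.93 ] 0.36046955879646353 [-0.532 -0.342  0.484]
3.3 [ 579.896 -192.198  105.146] [ 3.142  0.    -2.93 ] 0.3557808381046861 [0.106 0.049 0.487]
```

View pics/m2.png

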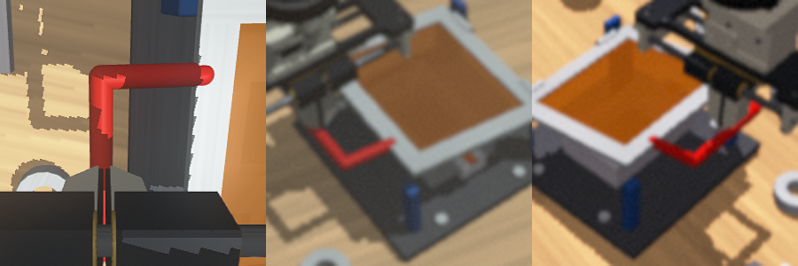

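The montage shows the bar directly under the closed fingertips: they are laterally centred but above it. I'll re-triangulate the bar's height using the wrist views.

Run:
```python
from h import *
np.set_printoptions(precision=1,suppress=True)
V={k:np.load(k+".npz") for k in("w1","w2","s2","d2")}
c={}
for k,v in V.items():
    h=cv2.cvtColor(v["im"],cv2.COLOR_RGB2HSV); m=(((h[...,0]<6)|(h[...,0]>174))&(h[...,1]>150)&(h[...,2]>70)).astype(np.uint8)
    n,l,st,ce=cv2.connectedComponentsWithStats(m)
    print(k,[(st[i].tolist()) for i in range(1,n) if st[i][4]>60])
S,D=V["s2"],V["d2"]
# -x bar outer corner centreline by eye: w1 (320,152), w2 (314,186); scene, side from first
s=lambda x,y:(160+(x+.5)/3.8-.5,195+(y+.5)/3.8-.5); d=lambda x,y:(275+(x+.5)/3.2-.5,205+(y+.5)/3.2-.5)
A={"w1":(320,152),"w2":(315,187),"s2":s(309,209),"d2":d(315,226)}
for a,b in(("w1","w2"),("w1","s2"),("w1","d2"),("s2","d2"),("w2","s2"),("w2","d2")): print(a,b,*tri(V[a],A[a],V[b],A[b]))
print("tcp px",[project(V[k],[579.9,-192.2,105.2]) for k in V])
```

```text
w1 [[0, 0, 109, 72, 3579], [313, 144, 81, 138, 3707]]
w2 [[300, 171, 141, 182, 5932]]
s2 [[438, 38, 57, 48, 799], [406, 44, 38, 38, 461], [429, 94, 61, 29, 735], [0, 109, 17, 36, 311], [494, 201, 30, 29, 401], [151, 215, 48, 41, 1015], [251, 264, 35, 17, 206], [78, 278, 65, 41, 1328], [0, 305, 128, 175, 16712]]
d2 [[46, 130, 58, 18, 255], [52, 147, 47, 23, 428], [247, 159, 31, 19, 349], [58, 183, 13, 23, 127], [354, 250, 50, 31, 296], [532, 277, 108, 159, 8893], [284, 366, 72, 71, 2660], [413, 398, 50, 82, 3187]]
w1 w2 [ 531.4 -203.6  120.6] 0.5410853679898026
w1 s2 [ 531.6 -203.7  119.4] 0.31483679798103065
w1 d2 [ 531.4 -204.2  124. ] 0.7100466369692904
s2 d2 [ 533.2 -203.4  121.7] 1.0907707397637076
w2 s2 [ 531.6 -203.5  119.4] 0.2356434523307561
w2 d2 [ 531.4 -203.8  123.5] 1.2650290235407646
tcp px [array([321.4, 211.4]), array([316.8, 279.3]), array([253.9, 267.8]), array([386. , 268.9])]
```

Run:
```python
from h import *
v=np.load("w2.npz"); h=cv2.cvtColor(v["im"],cv2.COLOR_RGB2HSV); m=((h[...,0]<6)|(h[...,0]>174))&(h[...,1]>150)&(h[...,2]>70)
for r in range(270,356,6):
    x=np.flatnonzero(m[r,:400]); print(r,(x.min(),x.max(),len(x)) if len(x) else None, v["im"][r,284:348:8].sum(-1)//3)
for z in(80,90,99,110,120): print(z,[project(v,[580.2+k*9.77,-193+k*2.13,z]).round() for k in(-2,-1,0,1)])
print(bot.get_obs())
```

```text
270 (np.int64(301), np.int64(325), 25) [206 206 199  78  76  65 128 126]
276 (np.int64(302), np.int64(325), 24) [197 200 194  75  75  66 128 128]
282 (np.int64(302), np.int64(325), 24) [200 198 188  77  76  63 122 123]
288 (np.int64(302), np.int64(323), 13) [201 199 190 109  75  91 116 116]
294 (np.int64(317), np.int64(318), 2) [201 103 108 108  57  76 106 106]
300 (np.int64(317), np.int64(318), 2) [109 108 108 108  56  68 105 106]
306 (np.int64(317), np.int64(318), 2) [109 108 107 107  56  64 105 106]
312 (np.int64(317), np.int64(318), 2) [107 107 106 107  54  54 106 105]
318 (np.int64(316), np.int64(318), 3) [ 49  47  47 108  82  46  40  40]
324 (np.int64(316), np.int64(318), 3) [ 47  47  46 108  80  38  40  39]
330 (np.int64(316), np.int64(318), 3) [ 46  43  43 107  80  34  39  40]
336 (np.int64(316), np.int64(318), 3) [ 44  42  44 101  80  35  38  37]
342 (np.int64(316), np.int64(318), 3) [42 41 39 67 79 36 38 37]
348 (np.int64(316), np.int64(318), 3) [40 39 39 74 83 36 37 36]
354 None [40 38 38 67 46 47 36 35]
80 [array([315., 227.]), array([315., 244.]), array([315., 261.]), ar
[... 361 characters left out ...]
5., 312.])]
{'time': 3.35, 'joint_positions': array([-4.45458259e-01,  5.78060774e-01,  1.40304019e+00,  1.06852524e-04,
        1.16060974e+00, -2.22843108e+00]), 'dq': array([-0.00129737,  0.00060608, -0.00037103,  0.00227273,  0.00113414,
        0.00139929]), 'tau': array([ 6.72560898e-03, -5.35131776e+01, -2.30629653e+01, -7.18778372e-02,
        4.38235654e-02,  8.12179405e-05]), 'tool_pos': array([ 579.87845624, -192.17248768,  105.11494099]), 'tcp_rot': array([ 3.14144294e+00, -3.35412741e-05, -2.92945877e+00]), 'contact_force': array([-0.84977406,  0.6426092 ,  0.19380056]), 'moment': array([0.01474426, 0.01923836, 0.00472739]), 'finger_force': 0.0, 'grip_width': 0.3769846519019332}
```

The bar is at z≈120 in four views, yet the fingers shut above it. In the pictures the visible fingertips start at row 288, where the reported TCP would put them at about row 262. So the real fingertips sit about 25 mm higher than the reported TCP. I'll open to 32 mm, go lower by that much (safe in either case) and pinch again.

Emit:
carry_out(
  plan=[
    {"tx": 0,"ty": 0,"tz": 0,"rx": 0,"ry": 0,"rz": 0},
    {"tx": 0,"ty": 0,"tz": 0,"rx": 0,"ry": 0,"rz": 0},
    {"tx": 0,"ty": 0,"tz": 0,"rx": 0,"ry": 0,"rz": 0},
    {"tx": 0,"ty": 0,"tz": 0,"rx": 0,"ry": 0,"rz": 0},
    {"tx": 0,"ty": 0,"tz": -7,"rx": 0,"ry": 0,"rz": 0},
    {"tx": 0,"ty": 0,"tz": -7,"rx": 0,"ry": 0,"rz": 0},
    {"tx": 0,"ty": 0,"tz": -7,"rx": 0,"ry": 0,"rz": 0},
    {"tx": 0,"ty": 0,"tz": -6,"rx": 0,"ry": 0,"rz": 0},
    {"tx": 0,"ty": 0,"tz": 0,"rx": 0,"ry": 0,"rz": 0},
  ],
  gripper=0.65,
)

```text
time: 4.25
tool_pos: [579.2, -191.8, 76.7]
tcp_rot: [3.14, -0.002, -2.929]
contact_force: [-0.9, 0.0, -0.1]
grip_width: 32.1
finger_force: 0.0
```

Emit:
carry_out(
  plan=[
    {"tx": 0,"ty": 0,"tz": 0,"rx": 0,"ry": 0,"rz": 0},
    {"tx": 0,"ty": 0,"tz": 0,"rx": 0,"ry": 0,"rz": 0},
    {"tx": 0,"ty": 0,"tz": 0,"rx": 0,"ry": 0,"rz": 0},
    {"tx": 0,"ty": 0,"tz": 0,"rx": 0,"ry": 0,"rz": 0},
    {"tx": 0,"ty": 0,"tz": 0,"rx": 0,"ry": 0,"rz": 0},
  ],
  gripper=1,
)

```text
time: 4.75
tool_pos: [580.5, -193.8, 78.7]
tcp_rot: [-3.139, 0.001, -2.93]
contact_force: [0.5, -5.3, -0.6]
grip_width: 11.0
finger_force: 30.0
```

The bar is gripped at 11 mm and 30 N. Now the arc, at about 0.5 rad/s.

Emit:
carry_out(
  plan=[
    {"tx": -0.5,"ty": 2,"tz": 11,"rx": 0,"ry": 0,"rz": 0},
    {"tx": -0.5,"ty": 3,"tz": 11.5,"rx": 0,"ry": 0,"rz": 0},
    {"tx": -1,"ty": 3,"tz": 11,"rx": 0,"ry": 0,"rz": 0},
    {"tx": -0.5,"ty": 4,"tz": 10.5,"rx": 0,"ry": 0,"rz": 0},
    {"tx": -1,"ty": 4,"tz": 10.5,"rx": 0,"ry": 0,"rz": 0},
    {"tx": -1,"ty": 5,"tz": 10.5,"rx": 0,"ry": 0,"rz": 0},
  ],
)

```text
time: 5.35
tool_pos: [576.2, -173.4, 144.2]
tcp_rot: [-3.137, 0.002, -2.93]
contact_force: [2.1, -7.3, -1.5]
grip_width: 10.9
finger_force: 30.0
```

Emit:
carry_out(
  plan=[
    {"tx": -1.5,"ty": 5.5,"tz": 10,"rx": 0,"ry": 0,"rz": 0},
    {"tx": -1,"ty": 6,"tz": 9.5,"rx": 0,"ry": 0,"rz": 0},
    {"tx": -1.5,"ty": 6,"tz": 9.5,"rx": 0,"ry": 0,"rz": 0},
    {"tx": -1.5,"ty": 7,"tz": 9,"rx": 0,"ry": 0,"rz": 0},
    {"tx": -1.5,"ty": 7.5,"tz": 8.5,"rx": 0,"ry": 0,"rz": 0},
    {"tx": -1.5,"ty": 7.5,"tz": 8.5,"rx": 0,"ry": 0,"rz": 0},
    {"tx": -2,"ty": 8,"tz": 8,"rx": 0,"ry": 0,"rz": 0},
    {"tx": -2,"ty": 8.5,"tz": 7,"rx": 0,"ry": 0,"rz": 0},
    {"tx": -2,"ty": 9,"tz": 7,"rx": 0,"ry": 0,"rz": 0},
    {"tx": -2,"ty": 9.5,"tz": 6.5,"rx": 0,"ry": 0,"rz": 0},
  ],
)

```text
time: 6.35
tool_pos: [560.9, -100.8, 230.3]
tcp_rot: [-3.131, 0.006, -2.931]
contact_force: [0.5, -12.6, 11.5]
grip_width: 10.8
finger_force: 30.0
```

Emit:
carry_out(
  plan=[
    {"tx": -2,"ty": 9,"tz": 7,"rx": 0,"ry": 0,"rz": 0},
    {"tx": -2,"ty": 9,"tz": 6.5,"rx": 0,"ry": 0,"rz": 0},
    {"tx": -2,"ty": 10,"tz": 6,"rx": 0,"ry": 0,"rz": 0},
    {"tx": -2.5,"ty": 10,"tz": 5,"rx": 0,"ry": 0,"rz": 0},
    {"tx": -2.5,"ty": 10.5,"tz": 3.5,"rx": 0,"ry": 0,"rz": 0},
    {"tx": -2,"ty": 11,"tz": 3.5,"rx": 0,"ry": 0,"rz": 0},
  ],
)

```text
time: 6.95
tool_pos: [547.5, -38.6, 260.2]
tcp_rot: [-3.137, 0.005, -2.93]
contact_force: [2.4, -4.6, 5.2]
grip_width: 11.1
finger_force: 30.0
```

Emit:
carry_out(
  plan=[
    {"tx": -2.5,"ty": 10.5,"tz": 2.5,"rx": 0,"ry": 0,"rz": 0},
    {"tx": -2.5,"ty": 10.5,"tz": 2,"rx": 0,"ry": 0,"rz": 0},
    {"tx": -2.5,"ty": 10.5,"tz": 1.5,"rx": 0,"ry": 0,"rz": 0},
    {"tx": -2,"ty": 10.5,"tz": 1,"rx": 0,"ry": 0,"rz": 0},
    {"tx": -2.5,"ty": 10.5,"tz": 0,"rx": 0,"ry": 0,"rz": 0},
    {"tx": -2,"ty": 10.5,"tz": -0.5,"rx": 0,"ry": 0,"rz": 0},
    {"tx": -2.5,"ty": 10.5,"tz": -1,"rx": 0,"ry": 0,"rz": 0},
    {"tx": -2,"ty": 9,"tz": -1,"rx": 0,"ry": 0,"rz": 0},
  ],
)

```text
time: 7.75
tool_pos: [529.4, 45.2, 264.7]
tcp_rot: [-3.139, 0.007, -2.93]
contact_force: [5.6, -2.3, 2.2]
grip_width: 10.6
finger_force: 30.0
```

Emit:
carry_out(
  plan=[
    {"tx": -1.5,"ty": 6,"tz": -1,"rx": 0,"ry": 0,"rz": 0},
    {"tx": -1.5,"ty": 6,"tz": -1,"rx": 0,"ry": 0,"rz": 0},
    {"tx": -1,"ty": 5,"tz": -1,"rx": 0,"ry": 0,"rz": 0},
    {"tx": 0,"ty": 0,"tz": 0,"rx": 0,"ry": 0,"rz": 0},
  ],
)

```text
time: 8.15
tool_pos: [525.5, 63.0, 261.1]
tcp_rot: [-3.141, 0.007, -2.929]
contact_force: [6.4, 2.3, 3.2]
grip_width: 11.3
finger_force: 30.0
```

Emit:
carry_out(
  plan=[
    {"tx": -1,"ty": 4,"tz": -1,"rx": 0,"ry": 0,"rz": 0},
    {"tx": -1,"ty": 3,"tz": -0.5,"rx": 0,"ry": 0,"rz": 0},
    {"tx": 0,"ty": 0,"tz": 0,"rx": 0,"ry": 0,"rz": 0},
  ],
)

```text
time: 8.45
tool_pos: [524.7, 67.4, 260.0]
tcp_rot: [-3.136, 0.008, -2.93]
contact_force: [9.4, -7.1, 2.3]
grip_width: 10.7
finger_force: 30.0
```

Emit:
carry_out(
  plan=[
    {"tx": 0,"ty": 0,"tz": 0,"rx": 0,"ry": 0,"rz": 0},
    {"tx": 0,"ty": 0,"tz": 0,"rx": 0,"ry": 0,"rz": 0},
    {"tx": 0,"ty": 0,"tz": 0,"rx": 0,"ry": 0,"rz": 0},
    {"tx": 0,"ty": 0,"tz": 10,"rx": 0,"ry": 0,"rz": 0},
    {"tx": 0,"ty": 0,"tz": 20,"rx": 0,"ry": 0,"rz": 0},
    {"tx": 0,"ty": 0,"tz": 30,"rx": 0,"ry": 0,"rz": 0},
    {"tx": 0,"ty": 0,"tz": 10,"rx": 0,"ry": 0,"rz": 0},
  ],
  gripper=0.65,
)

```text
time: 9.15
tool_pos: [522.2, 69.6, 331.5]
tcp_rot: [-3.141, 0.005, -2.929]
contact_force: [-0.1, 0.2, 0.2]
grip_width: 32.4
finger_force: 0.0
```

Emit:
carry_out(
  plan=[
    {"tx": 4,"ty": -45,"tz": 0,"rx": 0,"ry": 0,"rz": 0},
    {"tx": 4,"ty": -45,"tz": 0,"rx": 0,"ry": 0,"rz": 0},
    {"tx": 4,"ty": -45,"tz": -20,"rx": 0,"ry": 0,"rz": 0},
    {"tx": 4,"ty": -40,"tz": -25,"rx": 0,"ry": 0,"rz": 0},
    {"tx": 4,"ty": -40,"tz": -25,"rx": 0,"ry": 0,"rz": 0},
    {"tx": 4,"ty": -40,"tz": -20,"rx": 0,"ry": 0,"rz": 0},
    {"tx": 0,"ty": 0,"tz": 0,"rx": 0,"ry": 0,"rz": 0},
    {"tx": 0,"ty": 0,"tz": 0,"rx": 0,"ry": 0,"rz": 0},
  ],
)

```text
time: 9.95
tool_pos: [544.9, -186.0, 237.2]
tcp_rot: [3.14, -0.002, -2.931]
contact_force: [-0.7, 1.2, -0.1]
grip_width: 32.3
finger_force: 0.0
```

```bash
python3 look.py w3; python3 look.py s3 scene; python3 look.py d3 side
```

```text
9.95 [ 544.91  -186.013  237.172] [ 3.14  -0.002 -2.931] 32.26563457386823 [-0.694  1.205 -0.077]
10.0 [ 545.364 -185.22   238.152] [ 3.141 -0.    -2.93 ] 32.08026037806526 [ 0.309  0.698 -0.797]
10.05 [ 545.635 -184.794  238.75 ] [-3.142  0.001 -2.929] 31.918361756962902 [0.24  0.459 0.412]
```

View pics/w3.png

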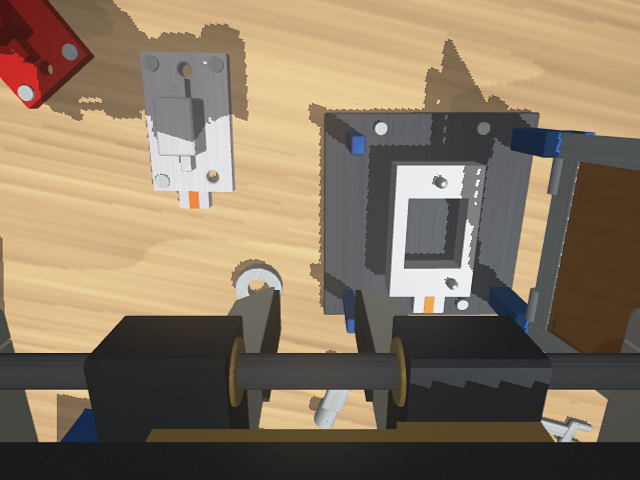

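The wrist view shows the guard open, leaning at the right (590,250). The lower half has its face corners at (397,163), (487,166), (472,298) and (388,294), dowels near (440,181) and (452,284), and its stripe at (429,305). The upper half has corners at (140,52), (228,53), (234,190) and (152,190), holes at (187,69) and (213,176), and its stripe at (194,199).

```bash
python3 - <<'E'
from h import *
np.set_printoptions(precision=2,suppress=True)
m=np.load("w3.npz"); im=m["im"]; g=cv2.cvtColor(im,cv2.COLOR_RGB2GRAY); hsv=cv2.cvtColor(im,cv2.COLOR_RGB2HSV)
def fit(pts,loc):  # 2D rigid fit
    P,L=np.array(pts)[:,:2],np.array(loc,float); p,l=P.mean(0),L.mean(0); A=(L-l); B=(P-p)
    th=np.arctan2((A[:,0]*B[:,1]-A[:,1]*B[:,0]).sum(),(A*B).sum()); R=np.array([[np.cos(th),-np.sin(th)],[np.sin(th),np.cos(th)]])
    o=p-R@l; return o,th,np.linalg.norm(B-A@R.T,axis=1)
def blob(x0,x1,y0,y1,f):
    w=f[y0:y1,x0:x1].astype(np.uint8); n,l,s,c=cv2.connectedComponentsWithStats(w); i=1+np.argmax(s[1:,4]); return c[i]+[x0,y0],s[i]
org=(hsv[...,0]>5)&(hsv[...,0]<16)&(hsv[...,1]>170)&(hsv[...,2]>150)
C=lambda a: cv2.cornerSubPix(g,np.array(a,np.float32).reshape(-1,1,2),(5,5),(-1,-1),(3,40,.01)).reshape(-1,2)
loc=[(-65,40),(-65,-40),(65,-40),(65,40)]
U=C([(228,53),(140,52),(152,190),(234,190)]); L=C([(487,166),(397,163),(388,294),(472,298)])
print(U.tolist(),L.tolist())
print("upper",*fit([plane(m,p,14) for p in U],loc)); print("lower",*fit([plane(m,p,56) for p in L],loc))
h1,s1=blob(178,197,60,79,(g<120)); h2,s2=blob(205,221,168,184,(g<120)); print("holes",h1,s1,h2,s2)
print("upper holes",*fit([plane(m,h1,14),plane(m,h2,14)],[(-50,0),(50,20)]))
print("stripes",plane(m,blob(180,210,190,212,org)[0],14),plane(m,blob(415,445,292,316,org)[0],56))
E
python3 - <<'E'
import cv2,numpy as np
a=cv2.imread("pics/w3.png"); x=cv2.resize(a[155:315,375:495],None,fx=3.5,fy=3.5,interpolation=cv2.INTER_CUBIC); y=cv2.resize(a[45:205,135:240],None,fx=3.5,fy=3.5,interpolation=cv2.INTER_CUBIC)
cv2.imwrite("pics/c3.png",np.hstack([x,y]))
E
```

```text
[[226.4793243408203, 53.111717224121094], [140.0, 52.0], [153.8257598876953, 191.3157196044922], [232.54141235351562, 191.3471221923828]] [[484.6626892089844, 166.03717041015625], [396.8369140625, 164.92359924316406], [389.1292419433594, 296.22515869140625], [472.0, 298.0]]
upper [ 507.79 -321.47] 0.19176666615981464 [0.35 0.48 0.89 0.7 ]
lower [554.42 -68.68] 0.21621293768689023 [1.07 1.16 1.24 2.68]
holes [183.08  67.55] [  0   1  14  16 128] [212.37 178.04] [ 2  5 11  9 52]
upper holes [ 507.35 -321.97] 0.19559966343624255 [1.66 1.66]
stripes [ 580.02 -308.21   14.  ] [630.1  -57.35  56.  ]
```

View pics/c3.png

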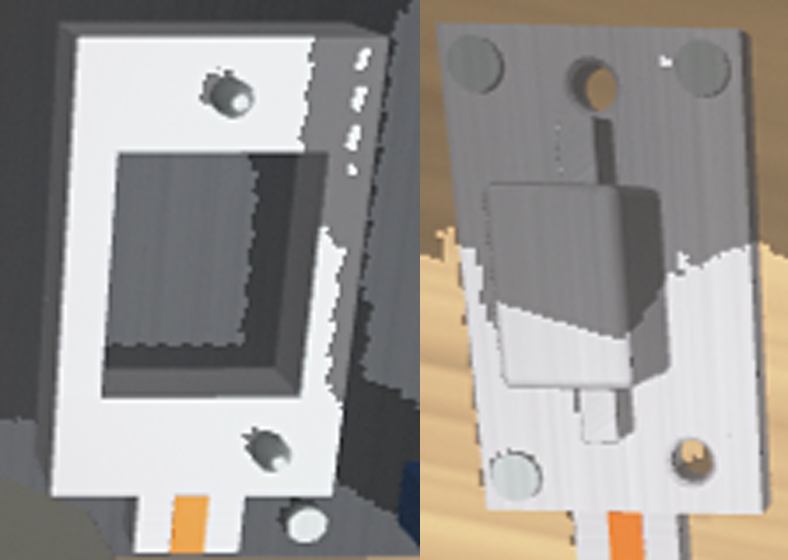

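The crop confirms the dowel tips at crop (238,100) and (278,458), and the hole rims at (593,84) and (692,460). Both stripes point the same way, toward +x.

Run:
```python
from h import *
np.set_printoptions(precision=2,suppress=True)
m=np.load("w3.npz")
def fit(pts,loc):
    P,L=np.array(pts)[:,:2],np.array(loc,float); p,l=P.mean(0),L.mean(0); A=(L-l); B=(P-p)
    th=np.arctan2((A[:,0]*B[:,1]-A[:,1]*B[:,0]).sum(),(A*B).sum()); R=np.array([[np.cos(th),-np.sin(th)],[np.sin(th),np.cos(th)]])
    return p-R@l,th,(B-A@R.T)
a=lambda x,y:(375+(x+.5)/3.5-.5,155+(y+.5)/3.5-.5); b=lambda x,y:(135+(x-419.5)/3.5-.5,45+(y+.5)/3.5-.5)
loc=[(-65,-40),(-65,40),(65,40),(65,-40)]
print("L corners",*fit([plane(m,a(*p),56) for p in((78,38),(388,38),(335,497),(52,495))],loc))
print("L dowels",*fit([plane(m,a(*p),67) for p in((238,100),(278,458))],[(-50,0),(50,20)]))
print("U corners",*fit([plane(m,b(*p),14) for p in((438,25),(742,30),(765,513),(487,510))],loc))
print("U holes",*fit([plane(m,b(*p),14) for p in((593,84),(692,460))],[(-50,0),(50,20)]))
print("U block",*fit([plane(m,b(*p),56) for p in((489,183),(628,185),(632,387),(503,386))],[(-25,-17),(-25,17),(25,17),(25,-17)]))
```

```text
L corners [554.06 -68.93] 0.21393908914153933 [[-0.1  -0.12]
 [ 0.25 -0.25]
 [ 0.32  0.7 ]
 [-0.47 -0.32]]
L dowels [552.92 -70.09] 0.21551703139336909 [[ 0.43  0.19]
 [-0.43 -0.19]]
U corners [ 507.46 -321.35] 0.1920637969250388 [[ 0.35  0.14]
 [ 0.08  0.2 ]
 [-0.59  0.29]
 [ 0.16 -0.62]]
U holes [ 506.71 -321.6 ] 0.19425328253869978 [[-0.14 -0.06]
 [ 0.14  0.06]]
U block [ 506.77 -320.33] 0.16517450554784868 [[ 0.98  0.6 ]
 [-0.06  0.34]
 [-0.97 -1.14]
 [ 0.05  0.2 ]]
```

Emit:
carry_out(
  plan=[
    {"tx": -13,"ty": -46,"tz": -20,"rx": 0,"ry": 0,"rz": -0.007},
    {"tx": -13,"ty": -46,"tz": -20,"rx": 0,"ry": 0,"rz": -0.007},
    {"tx": -13,"ty": -45,"tz": -20,"rx": 0,"ry": 0,"rz": -0.006},
    {"tx": 0,"ty": 0,"tz": -40,"rx": 0,"ry": 0,"rz": 0},
    {"tx": 0,"ty": 0,"tz": -40,"rx": 0,"ry": 0,"rz": 0},
    {"tx": 0,"ty": 0,"tz": 0,"rx": 0,"ry": 0,"rz": 0},
    {"tx": 0,"ty": 0,"tz": 0,"rx": 0,"ry": 0,"rz": 0},
    {"tx": 0,"ty": 0,"tz": 0,"rx": 0,"ry": 0,"rz": 0},
    {"tx": 0,"ty": 0,"tz": 0,"rx": 0,"ry": 0,"rz": 0},
  ],
  gripper=0.35,
)

```text
time: 11.0
tool_pos: [509.0, -319.0, 102.6]
tcp_rot: [-3.138, 0.003, -2.948]
contact_force: [0.3, 0.5, 0.1]
grip_width: 59.5
finger_force: 0.0
```

```bash
python3 look.py w4; python3 look.py d4 side; python3 look.py s4 scene
python3 - <<'E'
from h import *
for k in("s4","d4","w4"):
    m=np.load(k+".npz"); o=bot.get_obs()["tool_pos"]; print(k,[project(m,o+[0,0,z]).round(1).tolist() for z in(0,20,30)])
a=cv2.imread("pics/w4.png")[:340,100:520]; b=cv2.imread("pics/d4.png")[260:400,330:470]
cv2.imwrite("pics/c4.png",np.hstack([cv2.resize(a,(420,340)),cv2.resize(b,(340,340),interpolation=cv2.INTER_CUBIC)]))
E
```

```text
11.0 [ 509.04  -318.972  102.619] [-3.138  0.003 -2.948] 59.45129474411839 [0.292 0.495 0.146]
11.05 [ 508.737 -318.922  102.183] [-3.139  0.002 -2.949] 59.875419160080405 [-0.207 -0.066 -1.172]
11.1 [ 508.453 -318.833  101.746] [-3.139  0.002 -2.949] 59.914862102395425 [-0.594 -0.121  0.803]
s4 [[187.7, 264.3], [185.9, 258.4], [184.9, 255.4]]
d4 [[399.6, 322.4], [400.6, 316.0], [401.1, 312.7]]
w4 [[317.4, 277.0], [317.3, 294.7], [317.2, 305.0]]
```

View pics/c4.png

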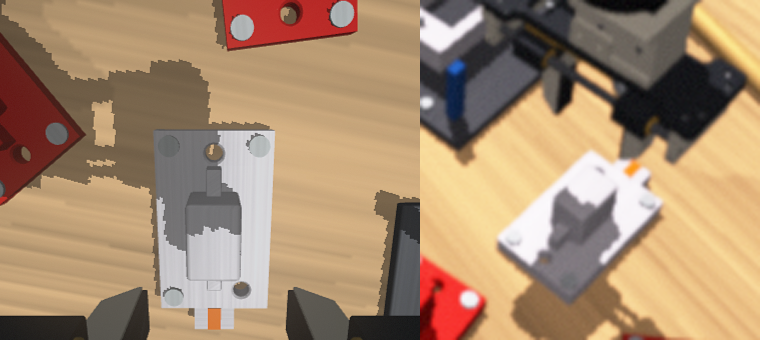

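The wrist crop shows the upper half centred between the fingers, with tips at crop (148,290) and (286,290) and the block at (213,245). The pixel gap and the known opening give the true depth of the fingertips.

Run:
```python
from h import *
from scipy.spatial.transform import Rotation as Ro
np.set_printoptions(precision=1,suppress=True)
o=bot.get_obs()
im=np.load("w4.npz")["im"]; g=cv2.cvtColor(im,cv2.COLOR_RGB2GRAY).astype(int)
for r in(284,288,291,294,298,304,310): print(r,g[r,225:262:3],g[r,372:410:3])
m=bot.camera_model("wrist"); R=Ro.from_euler("xyz",o["tcp_rot"]).as_matrix()
print("tcp in cam",m["R"]@o["tool_pos"]+m["t"],"cam axes in tool",(m["R"]@R).round(2).tolist())
for dep in(165,172,178):
    for px in((248,290),(386,290)):
        X=m["R"].T@(np.linalg.inv(m["camera_matrix"])@[px[0],px[1],1]*dep-m["t"]); print(dep,"tip in tool frame",R.T@(X-o["tool_pos"]))
# upper now
print(o["tool_pos"],o["tcp_rot"])
b=lambda x,y:(100+x,y)
mm=np.load("w4.npz")
for n,p in(("c",[(153,131),(274,130),(267,308),(160,308)]),): 
    P=np.array([plane(mm,b(*q),14) for q in p]); print(P[:,:2].tolist(),P.mean(0))
print("holes",plane(mm,b(214,152),14),plane(mm,b(241,289),14))
```

```text
284 [158 158 157 160 160 161 161 162 161 162 152  97 198] [169 167 166 167 165 165 164 162 162 162 161 159 160]
288 [171 174 171 124  86  87 167 162 156 158 143  97 199] [166 167 168 167 169 169 171 111  89  90 163 166 164]
291 [152  85  89  90  90  76  49  44 172 170  96 100 201] [161 163 162 165 165 152  52  59  92  91  91  88 116]
294 [ 90  90  90  91  91  62  52  46 167 168 109 100 202] [163 162 160 162 172 153  52  52  82  90  90  90  90]
298 [ 90  90  89  90  80  50  50  46 172 168 167 165 190] [168 169 169 171 171 124  52  51  59  90  90  90  89]
304 [ 90  89  90  86  49  50  47  48 166 162 163 165 185] [164 165 166 166 166  59  51  51  49  66  91  90  90]
310 [ 88  89  87  49  47  46  47  48 188 181 180 181 179] [167 166 164 162 160  41  49  48  49  46  77  90  89]
tcp in cam [ -0.3  21.1 204.1] cam axes in tool [[-0.0, 1.0, 0.0], [-0.95, -0.0, -0.31], [-0.31, -0.0, 0.95]]
165 tip in tool frame [ 11.9 -27.7 -37.3]
165 tip in tool frame [ 11.9  28.1 -37.3]
172 tip in tool frame [  8.9 -28.9 -30.9]
172 tip in tool frame [  8.9  29.3 -30.9]
178 tip in tool frame [  6.3 -30.  -25.5]
178 tip in tool frame [  6.3  30.3 -25.4]
[ 508.2 -318.8  101.3] [-3.1  0.  -2.9]
[[451.7650269977977, -373.28953494423337], [435.88509778782907, -295.45840672742804], [563.65786571724, -270.1091107880526], [579.3428131840913, -349.4583600124776]] [ 507.7 -322.1   14. ]
holes [ 457.4 -331.4   14. ] [ 552.  -292.7   14. ]
```

The fingertips lie about 27 mm short of the reported TCP. I'll go down to reported z≈0, putting the real tips at about 27 mm: 13 mm above the flange and 29 mm onto the block.

Emit:
carry_out(
  plan=[
    {"tx": -1,"ty": -2.5,"tz": -25,"rx": 0,"ry": 0,"rz": 0},
    {"tx": 0,"ty": 0,"tz": -25,"rx": 0,"ry": 0,"rz": 0},
    {"tx": 0,"ty": 0,"tz": -25,"rx": 0,"ry": 0,"rz": 0},
    {"tx": 0,"ty": 0,"tz": -15,"rx": 0,"ry": 0,"rz": 0},
    {"tx": 0,"ty": 0,"tz": -10,"rx": 0,"ry": 0,"rz": 0},
    {"tx": 0,"ty": 0,"tz": 0,"rx": 0,"ry": 0,"rz": 0},
    {"tx": 0,"ty": 0,"tz": 0,"rx": 0,"ry": 0,"rz": 0},
    {"tx": 0,"ty": 0,"tz": 0,"rx": 0,"ry": 0,"rz": 0},
    {"tx": 0,"ty": 0,"tz": 0,"rx": 0,"ry": 0,"rz": 0},
  ],
)

```text
time: 12.05
tool_pos: [507.0, -321.5, 0.9]
tcp_rot: [-3.14, 0.001, -2.949]
contact_force: [1.2, 0.8, -0.3]
grip_width: 59.9
finger_force: 0.0
```

Emit:
carry_out(
  plan=[
    {"tx": 0,"ty": 0,"tz": 0,"rx": 0,"ry": 0,"rz": 0},
    {"tx": 0,"ty": 0,"tz": 0,"rx": 0,"ry": 0,"rz": 0},
    {"tx": 0,"ty": 0,"tz": 0,"rx": 0,"ry": 0,"rz": 0},
    {"tx": 0,"ty": 0,"tz": 0,"rx": 0,"ry": 0,"rz": 0},
    {"tx": 0,"ty": 0,"tz": 0,"rx": 0,"ry": 0,"rz": 0},
  ],
  gripper=1,
)

```text
time: 12.55
tool_pos: [506.6, -321.3, -0.0]
tcp_rot: [-3.141, 0.0, -2.949]
contact_force: [-0.3, -0.9, 0.3]
grip_width: 33.6
finger_force: 30.0
```

Emit:
carry_out(
  plan=[
    {"tx": 0,"ty": 0,"tz": 15,"rx": 0,"ry": 0,"rz": 0},
    {"tx": 0,"ty": 0,"tz": 35,"rx": 0,"ry": 0,"rz": 0},
    {"tx": 0,"ty": 0,"tz": 40,"rx": 0,"ry": 0,"rz": 0},
    {"tx": 0,"ty": 0,"tz": 30,"rx": 0,"ry": 0,"rz": 0},
    {"tx": 0,"ty": 0,"tz": 0,"rx": 0,"ry": 0,"rz": 0},
    {"tx": 0,"ty": 0,"tz": 0,"rx": 0,"ry": 0,"rz": 0},
    {"tx": 0,"ty": 0,"tz": 0,"rx": 0,"ry": 0,"rz": 0},
    {"tx": 0,"ty": 0,"tz": 0,"rx": 0,"ry": 0,"rz": 0},
  ],
)

```text
time: 13.35
tool_pos: [505.5, -320.3, 117.6]
tcp_rot: [3.138, -0.003, -2.949]
contact_force: [0.9, -0.0, -4.4]
grip_width: 33.7
finger_force: 30.0
```

```bash
cat > held.py <<'E'
from h import *
np.set_printoptions(precision=2,suppress=True)
o=bot.get_obs(); m=bot.camera_model("wrist"); im=bot.capture("wrist"); np.savez("wh.npz",**m,im=im)
zt=o["tool_pos"][2]+14
hsv=cv2.cvtColor(im,cv2.COLOR_RGB2HSV); 
org=((hsv[...,0]>5)&(hsv[...,0]<17)&(hsv[...,1]>170)&(hsv[...,2]>120)).astype(np.uint8)
n,l,s,c=cv2.connectedComponentsWithStats(org)
print(o["tool_pos"],o["tcp_rot"],o["contact_force"],o["moment"],o["grip_width"])
for i in range(1,n):
    if s[i][4]>25: print("orange",s[i],c[i],plane(m,c[i],zt))
y=o["tcp_rot"][2]+np.pi; R=np.array([[np.cos(y),-np.sin(y)],[np.sin(y),np.cos(y)]])
for q in((-50,0),(50,20),(74,0),(-65,-40),(-65,40)): print(q,project(m,np.r_[o["tool_pos"][:2]+R@np.array(q),zt]).round(1))
E
python3 held.py
```

```text
[ 505.54 -320.27  117.62] [ 3.14 -0.   -2.95] [ 0.91 -0.03 -4.36] [-0.04  0.02 -0.04] 33.679850624177575
orange [308 408  19  21 369] [316.9  417.77] [ 576.59 -306.41  131.62]
(-50, 0) [316.7 185.8]
(50, 20) [356.3 381.6]
(74, 0) [316.8 420.3]
(-65, -40) [221.2 150.4]
(-65, 40) [412.  150.3]
```

Run:
```python
from h import *
np.set_printoptions(precision=1,suppress=True,linewidth=200)
m=np.load("wh.npz"); im=m["im"].astype(int); g=im.sum(-1)//3
print("col 250:",[(r,g[r,250]) for r in range(138,166,2)]); print("col 390:",[(r,g[r,390]) for r in range(138,166,2)])
print("row 170 L",[(c,g[170,c]) for c in range(210,240,2)]); print("row 170 R",[(c,g[170,c]) for c in range(396,426,2)])
print("row 300 L",[(c,g[300,c]) for c in range(190,230,3)]);print("row 300 R",[(c,g[300,c]) for c in range(405,440,3)])
print("hole col 317",[(r,tuple(im[r,317])) for r in range(168,206,2)]); print("hole row",[(c,tuple(im[186,c])) for c in range(296,338,2)])
```

```text
col 250: [(138, np.int64(116)), (140, np.int64(114)), (142, np.int64(115)), (144, np.int64(118)), (146, np.int64(118)), (148, np.int64(118)), (150, np.int64(98)), (152, np.int64(112)), (154, np.int64(133)), (156, np.int64(132)), (158, np.int64(134)), (160, np.int64(104)), (162, np.int64(122)), (164, np.int64(119))]
col 390: [(138, np.int64(197)), (140, np.int64(198)), (142, np.int64(200)), (144, np.int64(200)), (146, np.int64(199)), (148, np.int64(197)), (150, np.int64(100)), (152, np.int64(115)), (154, np.int64(138)), (156, np.int64(136)), (158, np.int64(138)), (160, np.int64(97)), (162, np.int64(124)), (164, np.int64(124))]
row 170 L [(210, np.int64(113)), (212, np.int64(114)), (214, np.int64(114)), (216, np.int64(113)), (218, np.int64(113)), (220, np.int64(113)), (222, np.int64(112)), (224, np.int64(128)), (226, np.int64(128)), (228, np.int64(132)), (230, np.int64(131)), (232, np.int64(122)), (234, np.int64(123)), (236, np.int64(123)), (238, np.int64(123))]
row 170 R [(396, np.int64(122)), (398, np.int64(121)), (400, np.int64(124)), (402, np.int64(125)), (404, np.int64(127)), (406
[... 2286 characters left out ...]
(312, (np.int64(226), np.int64(196), np.int64(147))), (314, (np.int64(227), np.int64(198), np.int64(147))), (316, (np.int64(227), np.int64(197), np.int64(147))), (318, (np.int64(226), np.int64(196), np.int64(146))), (320, (np.int64(227), np.int64(197), np.int64(147))), (322, (np.int64(227), np.int64(197), np.int64(149))), (324, (np.int64(228), np.int64(198), np.int64(149))), (326, (np.int64(228), np.int64(199), np.int64(149))), (328, (np.int64(232), np.int64(202), np.int64(151))), (330, (np.int64(111), np.int64(104), np.int64(98))), (332, (np.int64(116), np.int64(114), np.int64(116))), (334, (np.int64(122), np.int64(121), np.int64(122))), (336, (np.int64(133), np.int64(131), np.int64(132)))]
```

The part is held square: the hole at (317,186) and the stripe at (317,418) match the prediction, so the upper half's origin equals the tool axis to about 0.5 mm. It weighs 4.4 N. Now I'll carry it over the lower half.

Emit:
carry_out(
  plan=[
    {"tx": 4,"ty": 20,"tz": 0,"rx": 0,"ry": 0,"rz": 0},
    {"tx": 7,"ty": 36,"tz": 0,"rx": 0,"ry": 0,"rz": 0.005},
    {"tx": 7,"ty": 40,"tz": 0,"rx": 0,"ry": 0,"rz": 0.005},
    {"tx": 7,"ty": 40,"tz": 0,"rx": 0,"ry": 0,"rz": 0.005},
    {"tx": 7,"ty": 40,"tz": 0,"rx": 0,"ry": 0,"rz": 0.005},
    {"tx": 7,"ty": 36,"tz": 0,"rx": 0,"ry": 0,"rz": 0.002},
    {"tx": 5,"ty": 25,"tz": 0,"rx": 0,"ry": 0,"rz": 0},
    {"tx": 2.5,"ty": 14,"tz": 0,"rx": 0,"ry": 0,"rz": 0},
    {"tx": 0,"ty": 0,"tz": 0,"rx": 0,"ry": 0,"rz": 0},
    {"tx": 0,"ty": 0,"tz": 0,"rx": 0,"ry": 0,"rz": 0},
    {"tx": 0,"ty": 0,"tz": 0,"rx": 0,"ry": 0,"rz": 0},
    {"tx": 0,"ty": 0,"tz": 0,"rx": 0,"ry": 0,"rz": 0},
  ],
)

```text
time: 14.6
tool_pos: [552.9, -71.3, 119.8]
tcp_rot: [-3.142, -0.0, -2.929]
contact_force: [0.6, -0.9, -3.7]
grip_width: 33.7
finger_force: 30.0
```

Emit:
carry_out(
  plan=[
    {"tx": 0,"ty": 0,"tz": -15,"rx": 0,"ry": 0,"rz": 0},
    {"tx": 0,"ty": 0,"tz": -10,"rx": 0,"ry": 0,"rz": 0},
    {"tx": 0,"ty": 0,"tz": 0,"rx": 0,"ry": 0,"rz": 0},
    {"tx": 0,"ty": 0,"tz": 0,"rx": 0,"ry": 0,"rz": 0},
    {"tx": 0,"ty": 0,"tz": 0,"rx": 0,"ry": 0,"rz": 0},
    {"tx": 0,"ty": 0,"tz": 0,"rx": 0,"ry": 0,"rz": 0},
    {"tx": 0,"ty": 0,"tz": 0,"rx": 0,"ry": 0,"rz": 0},
  ],
)

```text
time: 15.3
tool_pos: [553.3, -70.1, 95.3]
tcp_rot: [-3.141, 0.001, -2.927]
contact_force: [0.2, -0.1, -3.6]
grip_width: 33.5
finger_force: 30.0
```

```bash
python3 held.py
python3 - <<'E'
from h import *
m=np.load("wh.npz"); im=m["im"]
for q in((-50,0),(50,20)):
    c,s=np.cos(.2155),np.sin(.2155); X=np.array([553.2,-69.6])+np.array([[c,-s],[s,c]])@q
    print("dowel px tip/root",project(m,np.r_[X,67]),project(m,np.r_[X,56]))
p=im[165:208,295:340]; g=p.sum(-1)//3
for r in range(0,43,3): print(165+r,g[r,::3])
E
```

```text
[553.28 -70.1   95.33] [-3.14  0.   -2.93] [ 0.21 -0.11 -3.64] [ 0.03 -0.02 -0.01] 33.468680676755405
orange [309 408  18  21 361] [317.1  417.91] [624.24 -54.51 109.33]
(-50, 0) [316.7 186. ]
(50, 20) [356.3 381.5]
(74, 0) [316.8 420. ]
(-65, -40) [221.2 150.5]
(-65, 40) [412.2 150.5]
dowel px tip/root [317.68891387 170.85431462] [317.68289318 167.79329081]
dowel px tip/root [350.92298844 336.31846212] [349.56514025 326.89183456]
165 [154 153 153 156 155 154 155 155 153 152 153 154 145 154 151]
168 [153 153 154 156 156 153 156 155 152 152 154 153 146 155 152]
171 [155 153 155 157 157 152 130 111 112 127 155 154 147 155 151]
174 [154 154 156 158 129 114 107 145 142 109 120 141 148 156 151]
177 [154 154 154 125 125 155  92  90  89  88 135 124 136 156 151]
180 [154 153 150 120 153 153 153 154 128 156 153 153 126 157 152]
183 [154 154 126 118 152 153 154 151 153 152 153 154 113 146 151]
186 [154 153 126  93 154 153 152 152 153 152 152 154 114 140 151]
189 [154 153 130 107 131 153 152 152 152 153 152 124 127 142 151]
192 [153 154 141 132 103 133 152 152 152 153 126 110 143 149 150]
195 [155 153 153 140 114 108 111 113 114 117 115 132 142 153 150]
198 [154 153 154 148 147 127 114 117 116 117 141 150 144 153 149]
201 [154 153 153 156 152 146 150 155 155 150 152 152 146 154 150]
204 [153 152 152 155 154 151 155 152 152 154 153 152 146 154 150]
207 [153 152 152 156 125 111 111 112 113 114 114 123 145 153 149]
```

The dowel tip shows through the (-50,0) hole at about (318,174), as predicted, so the alignment is good. I'll lower gently.

Emit:
carry_out(
  plan=[
    {"tx": 0,"ty": 0.5,"tz": -10,"rx": 0,"ry": 0,"rz": 0},
    {"tx": 0,"ty": 0,"tz": -10,"rx": 0,"ry": 0,"rz": 0},
    {"tx": 0,"ty": 0,"tz": -5,"rx": 0,"ry": 0,"rz": 0},
    {"tx": 0,"ty": 0,"tz": -3,"rx": 0,"ry": 0,"rz": 0},
    {"tx": 0,"ty": 0,"tz": -3,"rx": 0,"ry": 0,"rz": 0},
    {"tx": 0,"ty": 0,"tz": 0,"rx": 0,"ry": 0,"rz": 0},
    {"tx": 0,"ty": 0,"tz": 0,"rx": 0,"ry": 0,"rz": 0},
  ],
)

```text
time: 16.05
tool_pos: [553.2, -69.6, 64.0]
tcp_rot: [-3.142, 0.0, -2.927]
contact_force: [-0.3, -0.1, -4.0]
grip_width: 33.8
finger_force: 30.0
```

Emit:
carry_out(
  plan=[
    {"tx": 0,"ty": 0,"tz": -2,"rx": 0,"ry": 0,"rz": 0},
    {"tx": 0,"ty": 0,"tz": -2,"rx": 0,"ry": 0,"rz": 0},
    {"tx": 0,"ty": 0,"tz": -2,"rx": 0,"ry": 0,"rz": 0},
    {"tx": 0,"ty": 0,"tz": -1,"rx": 0,"ry": 0,"rz": 0},
    {"tx": 0,"ty": 0,"tz": 0,"rx": 0,"ry": 0,"rz": 0},
    {"tx": 0,"ty": 0,"tz": 0,"rx": 0,"ry": 0,"rz": 0},
  ],
)

```text
time: 16.65
tool_pos: [553.1, -69.6, 56.9]
tcp_rot: [3.142, 0.0, -2.927]
contact_force: [0.3, 0.2, -4.2]
grip_width: 33.8
finger_force: 30.0
```

Emit:
carry_out(
  plan=[
    {"tx": 0,"ty": 0,"tz": -1,"rx": 0,"ry": 0,"rz": 0},
    {"tx": 0,"ty": 0,"tz": -1,"rx": 0,"ry": 0,"rz": 0},
    {"tx": 0,"ty": 0,"tz": -1,"rx": 0,"ry": 0,"rz": 0},
    {"tx": 0,"ty": 0,"tz": 0,"rx": 0,"ry": 0,"rz": 0},
    {"tx": 0,"ty": 0,"tz": 0,"rx": 0,"ry": 0,"rz": 0},
    {"tx": 0,"ty": 0,"tz": 0,"rx": 0,"ry": 0,"rz": 0},
  ],
)

```text
time: 17.25
tool_pos: [553.3, -69.6, 54.3]
tcp_rot: [-3.141, 0.001, -2.927]
contact_force: [-2.7, 0.8, 4.7]
grip_width: 33.5
finger_force: 30.0
```

The push is 8.9 N with about 1.8 mm sunk, which matches the spring. I'll press 6 mm further.

Emit:
carry_out(
  plan=[
    {"tx": 0,"ty": 0,"tz": -1,"rx": 0,"ry": 0,"rz": 0},
    {"tx": 0,"ty": 0,"tz": -1,"rx": 0,"ry": 0,"rz": 0},
    {"tx": 0,"ty": 0,"tz": -1,"rx": 0,"ry": 0,"rz": 0},
    {"tx": 0,"ty": 0,"tz": -1,"rx": 0,"ry": 0,"rz": 0},
    {"tx": 0,"ty": 0,"tz": -1,"rx": 0,"ry": 0,"rz": 0},
    {"tx": 0,"ty": 0,"tz": -1,"rx": 0,"ry": 0,"rz": 0},
    {"tx": 0,"ty": 0,"tz": 0,"rx": 0,"ry": 0,"rz": 0},
    {"tx": 0,"ty": 0,"tz": 0,"rx": 0,"ry": 0,"rz": 0},
    {"tx": 0,"ty": 0,"tz": 0,"rx": 0,"ry": 0,"rz": 0},
  ],
)

```text
time: 18.15
tool_pos: [553.2, -69.6, 49.0]
tcp_rot: [-3.141, 0.001, -2.927]
contact_force: [-4.8, 1.4, 11.4]
grip_width: 33.7
finger_force: 30.0
```

```bash
python3 held.py | head -3
python3 - <<'E'
from h import *
m=np.load("wh.npz"); h=cv2.cvtColor(m["im"],cv2.COLOR_RGB2HSV)
S=bot.capture("scene"); D=bot.capture("side"); o=bot.get_obs()
for n,im,ref in(("scene",S,"s3"),("side",D,"d3")):
    r=np.load(ref+".npz")["im"]; f=lambda i:((lambda h:((h[...,0]<6)|(h[...,0]>174))&(h[...,1]>150)&(h[...,2]>70))(cv2.cvtColor(i,cv2.COLOR_RGB2HSV))).astype(np.uint8)
    mm=bot.camera_model(n); p=project(mm,[522,68,303]).astype(int); 
    for i in(r,im):
        w=f(i)[p[1]-35:p[1]+35,p[0]-45:p[0]+45]; y,x=np.nonzero(w); print(n,p,len(x),x.mean()+p[0]-45 if len(x) else 0,y.mean()+p[1]-35 if len(y) else 0)
E
```

```text
[553.24 -69.62  49.01] [-3.14  0.   -2.93] [-4.77  1.45 11.43] [0.24 0.82 0.07] 33.67562402637131
orange [309 408  18  21 362] [317.12 417.89] [624.27 -54.01  63.01]
(-50, 0) [316.7 185.9]
scene [354 147] 158 355.6898734177215 151.68354430379748
scene [354 147] 179 355.47486033519556 152.8268156424581
side [298 149] 648 282.56018518518516 162.0787037037037
side [298 149] 648 282.6712962962963 162.08179012345678
```

Pushing with 15.6 N in all gives a spring travel of about 6.9 mm, and the height drop of 56 → 49 mm agrees. The part hasn't shifted in the grip, and the guard bar hasn't moved since it was left on its stop. Handing in.

```bash
python3 -c "
from plant import bot
print(bot.close_job())"
```

```text
the job is handed in; nothing more can be done
None
```

The job is handed in at about 18 s of the 69 s: by my measurements the guard is open on its stop, and the upper half is seated on both dowels, gripped at 30 N and pressed down about 7 mm; I steered clear of the bystanders but did not measure them again, and no verdict was returned.

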